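Hang the sample basket in the bath beside the probe

ROBOT

A 7-joint arm with a two-finger parallel gripper is mounted at the origin on the work surface. World frame = base frame: x ahead of the robot, y to its left, z up, the work surface at z = 0. Lengths are in m, angles in rad, forces in N, time in s.
With the tool pointing down it reaches from about 0.4 to 0.85 m from the base axis. Payload 4.5 kg.
Tool frame: the origin (TCP) lies on the centre line of the jaws, within the pads' length; the fingertips stand r.tip_extent ahead of it and the grasp point (between the pads) is the TCP (r.tip_extent is the distance from the TCP to the fingertips, in m); z points along the fingers, y is the line along which they close (so a half turn about z gives the same grasp; the last joint's range is limited). The gripper opens to 88 mm and grips with 3 to 60 N. Pads are 18 mm wide; open, the fingers measure 123 mm over their backs; the gripper's body (75 mm by 187 mm) begins 45 mm behind the grasp point.
Start: joints at [-1.302, 0.689, -0.195, 1.565, 0.157, 0.902, -0.215], TCP at [0.145, 0.608, 0.258] pointing down, gripper open.
Joint ranges: [-3.01, 3.01], [-0.46, 2.08], [-1.47, 1.51], [0.13, 2.56], [-1, 4.14], [0.04, 2.09], [-2.66, 2.66]. Speed limits (rad/s): [2.57, 2.57, 3.14, 3.14, 3.14, 3.14, 3.14].

INTERFACE

Orientations are given as a unit quaternion [x, y, z, w].
In Python, from plant import sensors, vision, finish_job, r gives the robot as it stands. The module is installed in compiled form; this text tells all that it offers.
- The arm moves only by the tool step_arm, never from a script. Its argument "steps" is a list of rows, each a list of 2 entries, a list of its own where there are three numbers: the shift along the tool's x, y, z in cm, then the turn, a rotation vector about the tool's x, y, z in degrees. A call has 1 to 12 rows; each row shifts and turns the commanded pose from where the row before left it, along the tool's axes as they then stand; what a row does not reach is not made up. A row lasts 1/8 s, in which the tool goes at most 62.5 mm and 10.7 degrees, less where a joint would pass 70% of its speed; a pose out of reach is approached as far as the arm can. A call with a gripper value outside its range is refused whole. "claw" is the opening, from -1 (shut) to 1 (fully open), set as the call begins (left out, the last holds). The fingers move at their own pace and stop on an object; "grip_force" is the grip in N (left out, the last holds). Time passes only in rows, so rows that do not move let the fingers close. It gives the time, the measured TCP pose, the force, the opening and the grip force at its end, in the units of the state.
- sensors.get_state(): the state, without advancing time (a new reading comes with each control period).
- vision.snapshot(name): name is "scene" or "top"; returns a dict with "img" (420x560x3 uint8, red, green, blue), "fx", "fy", "cx", "cy" (pixels), "position" and "rotation" of the camera in the world. Camera axes: x right, y down, z forward; pixel columns grow to the right and rows downward; lengths in m; the calibration is good to about 2 mm. A picture is of the moment at which its call begins. There is no depth.
- finish_job(): hands the job in; it is judged then, once.
The state is a dict: "clock": time; "q": joint angles; "qd": joint speeds; "joint_torque": joint torques, N m; "tool_pos": TCP position; "eef_rot": TCP orientation; "contact_force": force on the tool from outside, world axes, zero at the start; "moment": the same for the moment, N m; "opening": opening from 0.0 (shut) to 1.0 (fully open); "finger_force": force on a finger pad.
Only numpy, scipy, OpenCV 4.12 (cv2) and the standard library are available. Lean on these libraries where they do the work, as an engineer would, in place of code of your own. Each camera call takes 0.05 s, during which the arm holds its last target. There are 200 camera calls.

TASK

Hang the steel basket with its brass sample inside the bath: hook its bent lip over the pan's front rim (control-panel side), a few centimetres short of the black probe bracket's free face, seat it fully down and let it rest there lightly for a moment. Then, without lifting it, slide it along the rim until it rests against the bracket, and let go. Press gently throughout (the pan lies a little differently in the bath each time, so feel for its rim), do not push the bracket along, keep the sample in the basket and leave the other things alone.

Things in the scene. Friction and masses are not known exactly. Their poses are not given: they have to be found in the camera images.
- basket: Loose steel hook-on basket, about 200 g, standing upright. Origin: centre of its underside, z up. Open box 46 x 46 x 36 mm, walls 3 mm. A 3 mm back plate 46 mm wide rises on its -x side (back face flush with the box, at x = -23 mm) to the hook and orange grip; top at 166 mm. Hung, its x axis points as the bath's x and its back face lies on the pan's inner wall.
- basket_hook (a point): Mid-roof of the basket's hook slot: basket frame x -26.5, y 0, z 98 mm. From the back plate a 6 mm thick bridge (z 98 to 104 mm) goes to x -33 mm; the 3 mm lip hangs from it at x -33 to -30 mm, down to z 84 mm. The slot between lip and plate is 7 mm wide, 14 mm deep, open below, 46 mm long in y. Fully seated, this point is at rim height.
- basket_grip (a point): Best grasp point on the orange grip: basket frame x -22, y 0, z 150 mm. The grip is 12 mm thick in x (x -28 to -16 mm): pinch that. It is 30 mm wide in y from z 120 to its top at 166 mm; below, z 104 to 120 mm, it is 46 mm wide.
- basket_side (a point): Middle of the +y side face of the wide lower part of the basket's grip: basket frame x -22, y 23, z 112 mm. This face meets the probe bracket.
- sample: Brass cylinder, 30 mm across, 22 mm high, about 100 g, standing loose on the basket's 3 mm thick floor. Origin: centre of its underside.
- bath: Fixed white bench bath, 230 mm (x) by 290 mm (y), deck 105 mm high; origin: centre of its underside, z up; blue control panel on its -x side. In the deck's cut-out lies an open steel pan, outside 140 mm (x) by 220 mm (y), walls 4 mm, rim 130 mm and inner floor 12 mm above the bath's underside. The pan is centred in y but has play in x (see rim).
- rim (a point): Fixed on the bath at x -68, y 0, z 130 mm: where the middle of the front rim's 4 mm thick top would be with the pan centred. The pan really lies up to 15 mm either way along the bath's x, unmeasured, so the true rim is -15 to +15 mm from here in x (height and y direction are true; it runs 110 mm either way along y). It stays put under gentle pushes.
- probe_face (a point): Centre of the free (-y) face of the black bracket block, axes as the bath's, at bath x -68, z 141 mm; bath y -10 to +45 mm, varying. The block spans bath x -106 to -30 mm, z 132 to 150 mm, 20 mm in y, reaching over the front rim; its thin probe (red cap top at z 160 mm) is 32 mm to +x. The basket comes from -y. It slides along y if pushed with over 12 N.
- beaker: Loose glass beaker, 68 mm across, 85 mm high, bystander; origin: centre of its underside.
- jar: Loose amber jar with white cap, 60 mm across, 95 mm high, bystander; origin: centre of its underside.
- disc: Loose steel reference disc, 50 mm across, 30 mm high, bystander; origin: centre of its underside.
Not all that is in view belongs to the job. There is more than one size of the basket; the job needs the largest.

How it is judged:
On the way, in this order (a step that is already met when the one before it is completed fails the run):
1. basket hooked over the front rim, fully seated (within 2 mm of rim height), upright, inside the pan, over 15 mm short of the bracket, resting lightly (under 8 N on the bath in all) (z of basket_hook in the frame of bath between 0.128 and 0.132 m and angle between basket's own z axis and vertical below 0.1 rad and x of basket_hook in the frame of bath between -0.09 and -0.046 m and x of basket in the frame of bath above -0.066 m and angle between the x axis of basket and the x axis of bath, either way round below 0.15 rad and y of basket in the frame of bath between -0.1 and 0.1 m and y of basket_side in the frame of probe_face below -0.015 m and contact force between basket and bath below 8 N), for 0.2 s.
2. still seated on the rim, it has been slid up against the bracket (gap under 3 mm) (z of basket_hook in the frame of bath between 0.128 and 0.132 m and angle between basket's own z axis and vertical below 0.1 rad and x of basket_hook in the frame of bath between -0.09 and -0.046 m and x of basket in the frame of bath above -0.066 m and angle between the x axis of basket and the x axis of bath, either way round below 0.15 rad and y of basket in the frame of bath between -0.1 and 0.1 m and y of basket_side in the frame of probe_face between -0.003 and 0.003 m), for 0.2 s.
At the end, for the whole second after the job is handed in: Basket released, at rest, its lip over the front rim and box inside the pan: hook point within 2 mm of rim height, tilt under 0.10 rad, x axis within 0.15 rad of the bath's, side face within 3 mm of the bracket's free face, sample lying in it (all of step 2 and z of sample in the frame of basket between -0.005 and 0.03 m and distance between sample and basket below 0.035 m and linear speed of basket below 0.02 m/s); the robot touches nothing.
It fails at once if the basket presses on the bath, pan or bracket with more than 35 N (contact force between basket and bath above 35 N).
It fails at once if the bracket is pushed more than 4 mm along (distance of probe_face from where it was at the start of the episode above 0.004 m).
It fails at once if the basket is lifted off the rim (hook point 7 to 40 mm above it) while over the front rim within 15 mm of the bracket's free face (y of basket_side in the frame of probe_face between -0.015 and 0.01 m and x of basket_hook in the frame of bath between -0.095 and -0.041 m and z of basket_hook in the frame of bath between 0.137 and 0.17 m).
It fails at once if the sample leaves the basket (distance between sample and basket above 0.05 m).
It fails at once if a bystander is moved more than 20 mm (distance of any of beaker, jar, disc from where it was at the start of the episode above 0.02 m).
It also fails if it takes over 53 s, if anything falls off the work surface, if the arm or the gripper's body presses on something with over 40 N, if the wrist force passes 120 N, or if a joint passes its speed limit or range.

## Working session

There is one attempt and no reset: what is moved stays moved. The work goes in short steps, Python scripts to look and compute and a tool call to move; the robot and the scene stay as the last step left them, time stands still between calls to the robot, and variables do not carry over. Pictures are saved under pics/ and viewed, at most 10 in all, crops included, and the job is handed in when it is done.

Besides the shell and the picture viewer there is one more tool, called after "Request:" as name([rows], argument=value, ...), one row to a line, values as JSON. step_arm: Moves the arm, as the interface text tells. Its arguments: {"type":"object","properties":{"steps":{"type":"array"},"claw":{"type":"number"},"grip_force":{"type":"number"}},"required":["steps"]}

```bash
mkdir -p pics; cat > h.py <<'E'
import numpy as np, cv2
from plant import sensors, vision, finish_job, r
def snap(n,f=None):
    s=vision.snapshot(n)
    if f: cv2.imwrite('pics/'+f,cv2.cvtColor(s['img'],cv2.COLOR_RGB2BGR))
    return s
def ray(s,u,v):
    d=np.array([(u-s['cx'])/s['fx'],(v-s['cy'])/s['fy'],1.0])
    return np.array(s['position']),np.array(s['rotation']).reshape(3,3)@d
def onz(s,u,v,z):
    p,d=ray(s,u,v); return p+d*(z-p[2])/d[2]
def proj(s,P):
    c=np.array(s['rotation']).reshape(3,3).T@(np.array(P)-np.array(s['position']))
    return s['fx']*c[0]/c[2]+s['cx'],s['fy']*c[1]/c[2]+s['cy']
E
python3 - <<'E'
from h import *
a=snap('scene','s1.png');b=snap('top','t1.png')
for s in(a,b):print({k:np.round(v,4).tolist() for k,v in s.items() if k!='img'})
st=sensors.get_state();print(st,r.tip_extent)
E
```

```text
{'fx': 388.8276, 'fy': 388.8276, 'cx': 275.3648, 'cy': 207.0802, 'position': [1.2192, -0.1019, 0.8268], 'rotation': [0.6635, 0.648, -0.2591, -0.2697]}
{'fx': 537.4013, 'fy': 537.4013, 'cx': 285.8959, 'cy': 213.1241, 'position': [0.4914, -0.0508, 1.2241], 'rotation': [-0.7064, 0.707, -0.03, 0.0166]}
{'clock': 0.1, 'q': array([-1.30219606,  0.6899546 , -0.19450868,  1.56620959,  0.15727707,
        0.90245906, -0.21513004]), 'qd': array([-0.00111935, -0.00282363, -0.00133295, -0.00199   , -0.00073722,
        0.00173851, -0.00160043]), 'joint_torque': array([-3.06065980e-03, -5.28506362e+01, -1.27146296e+00, -1.53839743e+01,
       -5.25541103e-02,  1.96498549e-03,  3.50265123e-05]), 'tool_pos': array([0.14532294, 0.60733936, 0.256964  ]), 'eef_rot': array([ 1.17120909e-01,  9.93117323e-01, -8.20409066e-04, -4.80641501e-05]), 'contact_force': array([-0.89171292, -0.13077911,  0.65972256]), 'moment': array([-0.00297718,  0.03485765,  0.00128509]), 'finger_force': 0.0, 'opening': 1.000161102730203} 0.019
```

View pics/s1.png

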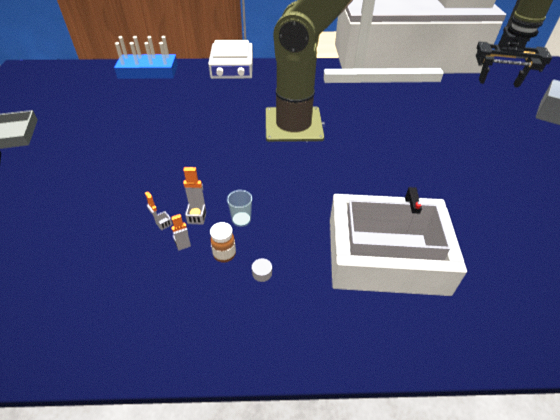

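View pics/t1.png

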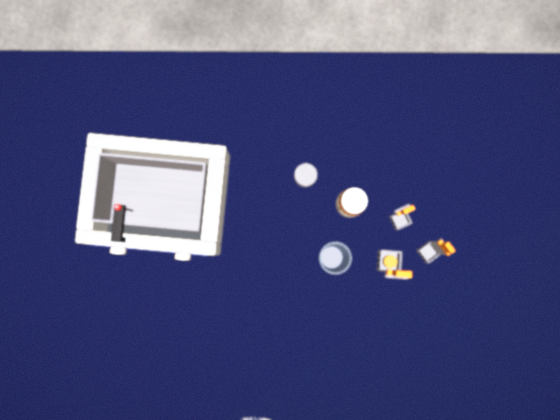

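The scene shows three orange-gripped baskets. In top-view pixels they are at (392,266), with brass inside and the largest, (403,216) and (431,250). In the scene view they are at (195,195), (180,232) and (157,212). The one holding brass looks tallest and fits the description. The bath is at top (150,195), with the black bracket at (118,225) and the panel knobs on the robot side.

```bash
sed -i 's/^import numpy.*/&\nfrom scipy.spatial.transform import Rotation as R/; s/np.array(s\[.rotation.\]).reshape(3,3)/R.from_quat(s["rotation"]).as_matrix()/' h.py
python3 - <<'E'
from h import *
a=snap('scene');b=snap('top')
c1=cv2.resize(a['img'][155:260,130:270],None,fx=4,fy=4,interpolation=cv2.INTER_CUBIC)
c2=cv2.resize(b['img'][190:290,320:460],None,fx=4,fy=4,interpolation=cv2.INTER_CUBIC)
c=np.vstack([c1,c2]);c=cv2.resize(c,None,fx=.72,fy=.72)
cv2.imwrite('pics/c1.png',c[:,:,::-1])
for s,z in((a,.166),(b,.166)):
    hsv=cv2.cvtColor(s['img'],cv2.COLOR_RGB2HSV)
    m=cv2.inRange(hsv,(5,170,120),(22,255,255))
    for q in cv2.findContours(m,cv2.RETR_EXTERNAL,cv2.CHAIN_APPROX_NONE)[0]:
        if cv2.contourArea(q)>15: print('or',cv2.boundingRect(q),cv2.minAreaRect(q),onz(s,*cv2.minAreaRect(q)[0],z).round(4))
# bath deck
hsv=cv2.cvtColor(b['img'],cv2.COLOR_RGB2HSV)
m=cv2.inRange(hsv,(0,0,225),(180,40,255)); m[:100]=0;m[:,240:]=0
q=max(cv2.findContours(m,cv2.RETR_EXTERNAL,cv2.CHAIN_APPROX_NONE)[0],key=cv2.contourArea)
ap=cv2.approxPolyDP(cv2.convexHull(q),4,True)[:,0]
for p in ap: print('deck',p,onz(b,*map(float,p),.105).round(4))
E
```

```text
or (173, 217, 13, 14) ((177.45001220703125, 223.35003662109375), (11.067971229553223, 12.649109840393066), 71.56504821777344) [ 0.6296 -0.3046  0.166 ]
or (146, 195, 9, 13) ((150.05001831054688, 200.6500244140625), (13.28156566619873, 4.743415832519531), 71.56504821777344) [ 0.5555 -0.3808  0.166 ]
or (184, 169, 17, 19) ((192.0, 178.0), (16.0, 18.0), 0.0) [ 0.4762 -0.2906  0.166 ]
or (438, 242, 13, 13) ((445.111572265625, 246.35768127441406), (15.611631393432617, 7.1041693687438965), 52.12501525878906) [ 0.4953 -0.3856  0.166 ]
deck [ 88 135] [0.7291 0.3419 0.105 ]
deck [223 146] [0.7065 0.0598 0.105 ]
deck [215 252] [0.4845 0.075  0.105 ]
deck [179 259] [0.4701 0.1491 0.105 ]
deck [113 253] [0.4827 0.285  0.105 ]
deck [ 77 242] [0.5055 0.3594 0.105 ]
```

View pics/c1.png

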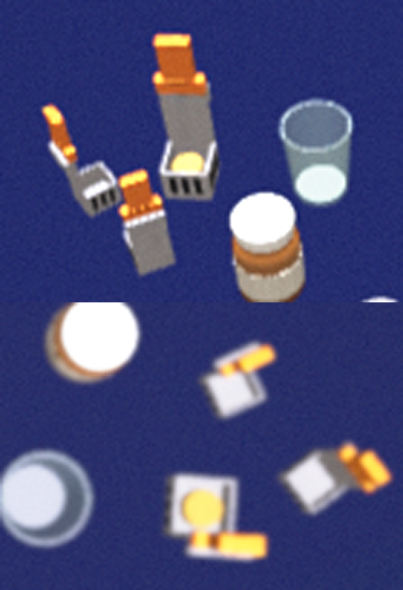

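The crop confirms it: the brass-holding basket is clearly the largest, at top (392,266). The decoys have shorter plates. Next I'll measure it and the bath.

```bash
python3 - <<'E'
from h import *
b=snap('top');a=snap('scene')
c=cv2.resize(b['img'][128:264,70:240],None,fx=4.4,fy=4.4,interpolation=cv2.INTER_CUBIC)
cv2.imwrite('pics/c2.png',c[:,:,::-1])
c=cv2.resize(b['img'][240:290,370:420],None,fx=8,fy=8,interpolation=cv2.INTER_CUBIC)
d=cv2.resize(a['img'][160:230,170:220],None,fx=8,fy=8,interpolation=cv2.INTER_CUBIC)
c=cv2.copyMakeBorder(c,0,160,0,0,cv2.BORDER_CONSTANT)
cv2.imwrite('pics/c3.png',np.hstack([c,d])[:,:,::-1])
# deck outline: subpixel edges between blue table and white deck, by red channel
red=cv2.GaussianBlur(b['img'][:,:,0].astype(np.float32),(0,0),.7)
def edge(p0,p1,n):  # search along n from points on p0-p1, outside->inside
    pts=[]
    for t in np.linspace(.12,.88,40):
        p=np.array(p0)*(1-t)+np.array(p1)*t
        k=np.arange(-6,6,.1); q=p[None]+k[:,None]*np.array(n)
        v=cv2.remap(red,q[:,0].astype(np.float32)[None],q[:,1].astype(np.float32)[None],cv2.INTER_LINEAR)[0]
        i=np.argmax(v>130); pts.append(onz(b,*q[i],.105)[:2])
    pts=np.array(pts,np.float32); vx,vy,x,y=cv2.fitLine(pts,cv2.DIST_HUBER,0,.001,.001).ravel()
    return np.array([vx,vy]),np.array([x,y])
L={'back':edge((88,134),(226,146),(0,1)),'left':edge((87,135),(77,243),(1,0)),'front':edge((77,244),(216,254),(0,-1))}
for k,(d,p) in L.items():
    print(k,p.round(4),np.degrees(np.arctan2(-d[0],d[1]) if abs(d[1])>.7 else np.arctan2(d[1],d[0])).round(2))
E
```

```text
back [0.7221 0.1974] -5.27
left [0.6218 0.3554] -5.4
front [0.4872 0.2107] -6.25
```

View pics/c2.png

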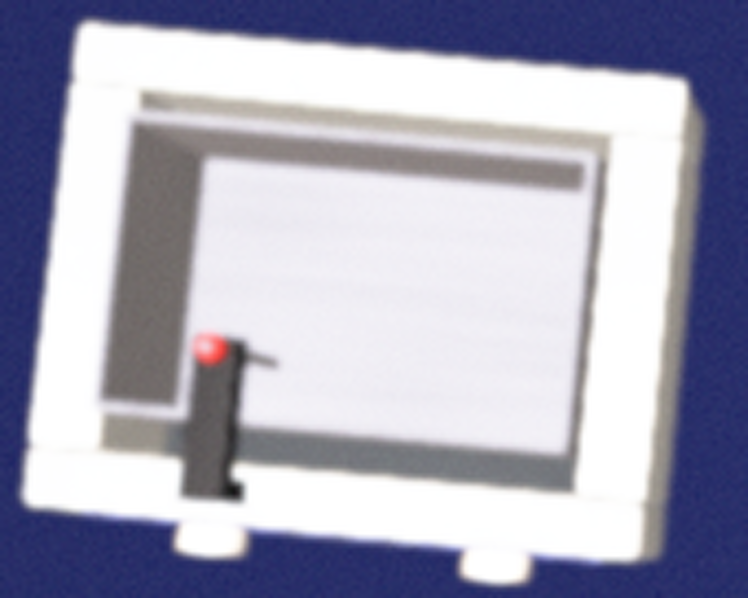

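View pics/c3.png

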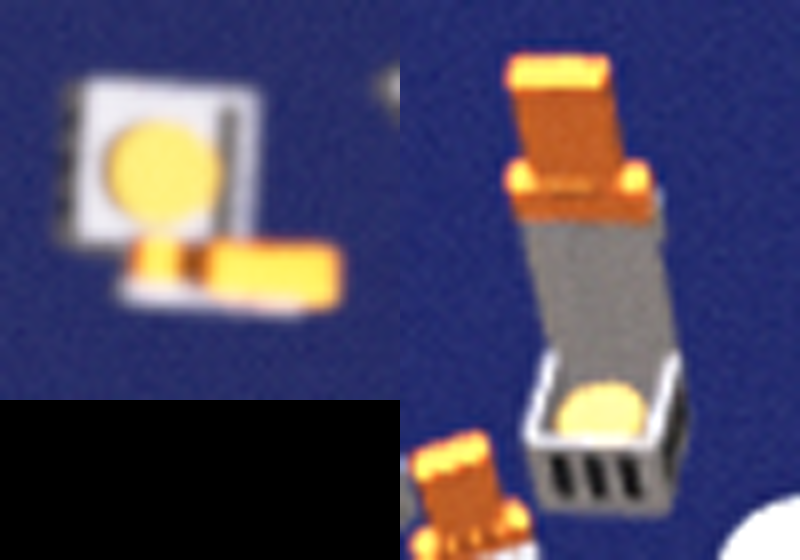

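The bath crop shows the pan's front rim as a bright line from crop (100,408) towards (570,452). The bracket's free-face top edge is near crop (230,340–485). The basket's grip top spans crop (207–340, 243–310), with its yaw close to the bath's.

```bash
python3 - <<'E'
from h import *
b=snap('top');a=snap('scene')
def P(u,v,f,u0,v0,z): return onz(b,(u+.5)/f-.5+u0,(v+.5)/f-.5+v0,z)
y=np.radians(-5.4);ex=np.array([np.cos(y),np.sin(y)]);ey=np.array([-ex[1],ex[0]]);c=.585*ex+.2673*ey
print('c',c)
for n,u,v,z in[('backL',133,112,.13),('backR',607,152,.13),('frontL',98,412,.13),('frontR',570,457,.13),('frontM',245,428,.13),('br top',229,345,.15),('br top2',224,480,.15),('br bot',242,345,.132),('deckTR',690,80,.105),('deckBR',645,560,.105)]:
    p=P(u,v,4.4,70,128,z)[:2]-c; print(n,(ex@p).round(4),(ey@p).round(4))
for n,u,v,z in[('grip',273.5,276,.166),('boxUL',82,78,.036),('boxUR',260,88,.036),('sample',163,170,.025)]:
    print(n,P(u,v,8,370,240,z).round(4))
# cross-check grip top from scene view: crop corners
f=8
pt=onz(a,(558+.5-400)/f-.5+170,(72+.5)/f-.5+160,.166);print('grip scene',pt.round(4))
E
```

```text
c [0.6075589  0.21106035]
backL 0.0694 0.1042
backR 0.0718 -0.1162
frontL -0.0706 0.1041
frontR -0.071 -0.1137
frontM -0.0716 0.0363
br top -0.0352 0.042
br top2 -0.0962 0.0374
br bot -0.0337 0.0414
deckTR 0.1138 -0.1484
deckBR -0.1155 -0.1502
grip [ 0.441  -0.3027  0.166 ]
boxUL [ 0.4894 -0.2812  0.036 ]
boxUR [ 0.4866 -0.3307  0.036 ]
sample [ 0.4638 -0.3057  0.025 ]
grip scene [ 0.4392 -0.3021  0.166 ]
```

```bash
cat >> h.py <<'E'
def plan(p1,yaw,n,arc=True,nd=2):
    """rows (tool axes, cm, deg) from here to TCP p1 with tool y at world angle yaw, tool down"""
    s=sensors.get_state();p0=np.array(s['tool_pos']);T=R.from_quat(s['eef_rot'])
    yv=T.as_matrix()[:,1]; y0=np.degrees(np.arctan2(yv[1],yv[0])); dy=(yaw-y0+180)%360-180
    D=R.from_euler('z',yaw,degrees=True)*R.from_matrix(np.array([[0,1,0],[1,0,0],[0,0,-1.]]))
    cyl=lambda p:np.array([np.hypot(*p[:2]),np.arctan2(p[1],p[0]),p[2]])
    g=lambda t:(lambda c:np.array([c[0]*np.cos(c[1]),c[0]*np.sin(c[1]),c[2]]))(cyl(p0)*(1-t)+cyl(p1)*t) if arc else p0*(1-t)+np.array(p1)*t
    rv=(T.inv()*D).as_rotvec(degrees=True)
    cur=p0.copy();C=T;out=[]
    for k in range(1,n+1):
        sh=np.round(C.inv().apply(g(k/n)-cur)*100,nd);rr=np.round(rv/n,1)
        cur=cur+C.apply(sh/100);C=C*R.from_rotvec(rr,degrees=True)
        out.append([sh.tolist(),rr.tolist()])
    yv=C.as_matrix()[:,1]
    print(out,'\nend',cur.round(4),'yaw',np.degrees(np.arctan2(yv[1],yv[0])).round(2))
E
python3 - <<'E'
from h import *
plan([.44,-.3025,.26],-3.3,22,nd=1)
E
```

```text
[[[-5.5, -0.7, -0.0], [-0.0, 0.0, 3.6]], [[-5.4, -0.7, -0.0], [-0.0, 0.0, 3.6]], [[-5.3, -1.0, -0.0], [-0.0, 0.0, 3.6]], [[-5.3, -1.0, -0.0], [-0.0, 0.0, 3.6]], [[-5.2, -1.2, -0.1], [-0.0, 0.0, 3.6]], [[-5.2, -1.3, 0.0], [-0.0, 0.0, 3.6]], [[-5.1, -1.4, 0.0], [-0.0, 0.0, 3.6]], [[-5.0, -1.6, 0.0], [-0.0, 0.0, 3.6]], [[-4.9, -1.7, 0.0], [-0.0, 0.0, 3.6]], [[-4.9, -1.7, -0.0], [-0.0, 0.0, 3.6]], [[-4.8, -1.9, -0.0], [-0.0, 0.0, 3.6]], [[-4.7, -2.0, -0.0], [-0.0, 0.0, 3.6]], [[-4.6, -2.1, -0.0], [-0.0, 0.0, 3.6]], [[-4.5, -2.3, -0.0], [-0.0, 0.0, 3.6]], [[-4.4, -2.3, -0.1], [-0.0, 0.0, 3.6]], [[-4.3, -2.4, 0.0], [-0.0, 0.0, 3.6]], [[-4.3, -2.5, 0.0], [-0.0, 0.0, 3.6]], [[-4.1, -2.6, 0.0], [-0.0, 0.0, 3.6]], [[-4.1, -2.6, 0.0], [-0.0, 0.0, 3.6]], [[-3.9, -2.8, -0.0], [-0.0, 0.0, 3.6]], [[-3.8, -2.8, -0.0], [-0.0, 0.0, 3.6]], [[-3.8, -2.9, -0.0], [-0.0, 0.0, 3.6]]] 
end [ 0.4403 -0.3026  0.2598] yaw -2.65
```

Request:
step_arm([
  [[-5.5,-0.7,0],[0,0,3.6]],
  [[-5.4,-0.7,0],[0,0,3.6]],
  [[-5.3,-1.0,0],[0,0,3.6]],
  [[-5.3,-1.0,0],[0,0,3.6]],
  [[-5.2,-1.2,0],[0,0,3.6]],
  [[-5.2,-1.3,0],[0,0,3.6]],
  [[-5.1,-1.4,0],[0,0,3.6]],
  [[-5.0,-1.6,0],[0,0,3.6]],
  [[-4.9,-1.7,0],[0,0,3.6]],
  [[-4.9,-1.7,0],[0,0,3.6]],
  [[-4.8,-1.9,0],[0,0,3.6]],
], claw=0)

```text
clock: 1.78
tool_pos: [0.5423, 0.2064, 0.2578]
eef_rot: [0.448, 0.894, 0.0, 0.0]
contact_force: [0.4, 0.1, 0.1]
opening: 0.504
finger_force: 0.0
```

Request:
step_arm([
  [[-4.7,-2.0,0],[0,0,3.6]],
  [[-4.6,-2.1,0],[0,0,3.6]],
  [[-4.5,-2.3,0],[0,0,3.6]],
  [[-4.4,-2.3,0],[0,0,3.6]],
  [[-4.3,-2.4,0],[0,0,3.6]],
  [[-4.3,-2.5,0],[0,0,3.6]],
  [[-4.1,-2.6,0],[0,0,3.6]],
  [[-4.1,-2.6,0],[0,0,3.6]],
  [[-3.9,-2.8,0],[0,0,3.6]],
  [[-3.8,-2.8,0],[0,0,3.6]],
  [[-3.8,-2.9,0],[0,0,3.6]],
])

```text
clock: 3.15
tool_pos: [0.4398, -0.3039, 0.2578]
eef_rot: [0.724, 0.69, 0.0, 0.0]
contact_force: [0.1, -0.8, 0.1]
opening: 0.503
finger_force: 0.0
```

```bash
python3 - <<'E'
from h import *
s=sensors.get_state();print(s['clock'],s['tool_pos'],s['eef_rot'],s['contact_force'],s['opening'])
plan([.44,-.3025,.150],-3.3,6,arc=False)
E
```

```text
3.15 [ 0.43976986 -0.30389353  0.2578088 ] [7.23932591e-01 6.89870589e-01 1.77332923e-04 3.75998867e-04] [ 0.10180202 -0.77653767  0.08869943] 0.5029854477442984
[[[0.02, 0.0, 1.8], [0.0, 0.0, 0.1]], [[0.03, 0.0, 1.79], [0.0, 0.0, 0.1]], [[0.02, 0.0, 1.8], [0.0, 0.0, 0.1]], [[0.03, 0.0, 1.8], [0.0, 0.0, 0.1]], [[0.02, 0.01, 1.79], [0.0, 0.0, 0.1]], [[0.02, -0.0, 1.8], [0.0, 0.0, 0.1]]] 
end [ 0.44   -0.3025  0.15  ] yaw -3.36
```

Request:
step_arm([
  [[0.03,0,2],[0,0,0.1]],
  [[0.03,0,2],[0,0,0.1]],
  [[0.03,0,2],[0,0,0.1]],
  [[0.03,0,2],[0,0,0.1]],
  [[0,0,1.8],[0,0,0.1]],
  [[0,0,0.9],[0,0,0.1]],
  [[0,0,0],[0,0,0]],
])

```text
clock: 4.03
tool_pos: [0.4403, -0.3012, 0.1504]
eef_rot: [0.727, 0.687, -0.0, -0.0]
contact_force: [0.4, -0.1, -0.6]
opening: 0.5
finger_force: 0.0
```

Request:
step_arm([
  [[0,0,0],[0,0,0]],
  [[0,0,0],[0,0,0]],
  [[0,0,0],[0,0,0]],
  [[0,0,0],[0,0,0]],
], claw=-1, grip_force=25)

```text
clock: 4.53
tool_pos: [0.4404, -0.3016, 0.1509]
eef_rot: [0.727, 0.687, -0.0, 0.0]
contact_force: [-0.8, -0.7, 1.0]
opening: 0.137
finger_force: 24.9
```

Request:
step_arm([
  [[0,0,-0.5],[0,0,0]],
  [[0,0,-1.5],[0,0,0]],
  [[0,0,-2.5],[0,0,0]],
  [[0,0,-3],[0,0,0]],
  [[0,0,-3],[0,0,0]],
  [[0,0,-2.5],[0,0,0]],
  [[0,0,-2],[0,0,0]],
  [[0,0,-1],[0,0,0]],
  [[0,0,0],[0,0,0]],
])

```text
clock: 5.65
tool_pos: [0.4405, -0.3013, 0.3113]
eef_rot: [0.727, 0.687, 0.0, 0.001]
contact_force: [1.0, -0.3, -2.7]
opening: 0.131
finger_force: 24.9
```

```bash
python3 - <<'E'
from h import *
s=sensors.get_state();print(s['clock'],s['tool_pos'],s['eef_rot'],s['contact_force'],s['moment'])
plan([.5601,.1982,.312],-5.4,20,nd=1)
E
```

```text
5.65 [ 0.44045647 -0.30134273  0.31130879] [7.26877227e-01 6.86767199e-01 2.24954516e-04 5.11147357e-04] [ 0.96772634 -0.33265866 -2.72887283] [-0.06394346  0.13797925 -0.00958252]
[[[2.0, 1.5, -0.0], [0.0, 0.0, 0.1]], [[2.2, 1.4, -0.0], [0.0, 0.0, 0.1]], [[2.1, 1.3, -0.0], [0.0, 0.0, 0.1]], [[2.3, 1.3, -0.0], [0.0, 0.0, 0.1]], [[2.4, 1.1, -0.0], [0.0, 0.0, 0.1]], [[2.4, 1.0, -0.0], [0.0, 0.0, 0.1]], [[2.4, 0.8, -0.0], [0.0, 0.0, 0.1]], [[2.6, 0.8, -0.0], [0.0, 0.0, 0.1]], [[2.5, 0.6, -0.0], [0.0, 0.0, 0.1]], [[2.6, 0.6, -0.0], [0.0, 0.0, 0.1]], [[2.7, 0.4, -0.0], [0.0, 0.0, 0.1]], [[2.7, 0.2, -0.0], [0.0, 0.0, 0.1]], [[2.7, 0.1, -0.0], [0.0, 0.0, 0.1]], [[2.7, 0.0, -0.0], [0.0, 0.0, 0.1]], [[2.7, -0.1, -0.1], [0.0, 0.0, 0.1]], [[2.7, -0.3, 0.0], [0.0, 0.0, 0.1]], [[2.8, -0.4, 0.0], [0.0, 0.0, 0.1]], [[2.7, -0.6, 0.0], [0.0, 0.0, 0.1]], [[2.7, -0.6, 0.0], [0.0, 0.0, 0.1]], [[2.7, -0.9, 0.0], [0.0, 0.0, 0.1]]] 
end [0.5598 0.1987 0.3122] yaw -5.25
```

Request:
step_arm([
  [[1.0,0.7,0],[0,0,0.1]],
  [[2.1,1.5,0],[0,0,0.1]],
  [[2.2,1.4,0],[0,0,0.1]],
  [[2.3,1.3,0],[0,0,0.1]],
  [[2.4,1.2,0],[0,0,0.1]],
  [[2.4,1.0,0],[0,0,0.1]],
  [[2.4,0.8,0],[0,0,0.1]],
  [[2.6,0.8,0],[0,0,0.1]],
  [[2.5,0.6,0],[0,0,0.1]],
  [[2.6,0.6,0],[0,0,0.1]],
  [[2.7,0.4,0],[0,0,0.1]],
])

```text
clock: 7.02
tool_pos: [0.5598, -0.0544, 0.3095]
eef_rot: [0.733, 0.68, -0.0, -0.001]
contact_force: [0.8, 0.2, -3.3]
opening: 0.136
finger_force: 24.9
```

Request:
step_arm([
  [[2.7,0.2,0],[0,0,0.1]],
  [[2.7,0.1,0],[0,0,0.1]],
  [[2.7,0,0],[0,0,0.1]],
  [[2.7,-0.1,0],[0,0,0.1]],
  [[2.7,-0.3,0],[0,0,0.1]],
  [[2.8,-0.4,0],[0,0,0.1]],
  [[2.7,-0.6,0],[0,0,0.1]],
  [[2.7,-0.6,0],[0,0,0.1]],
  [[2.0,-0.6,0],[0,0,0.1]],
  [[1.3,-0.3,0],[0,0,0.1]],
  [[0,0,0],[0,0,0]],
])

```text
clock: 8.4
tool_pos: [0.5544, 0.196, 0.3104]
eef_rot: [0.739, 0.674, -0.0, -0.0]
contact_force: [-0.6, 0.2, -3.0]
opening: 0.133
finger_force: 25.0
```

```bash
python3 - <<'E'
from h import *
plan([.5601,.1982,.312],-5.4,2)
b=snap('top');a=snap('scene')
c=np.hstack([cv2.resize(b['img'][110:270,70:240],None,fx=2.3,fy=2.3,interpolation=cv2.INTER_CUBIC),cv2.resize(a['img'][115:299,310:480],None,fx=2.3,fy=2,interpolation=cv2.INTER_CUBIC)])
cv2.imwrite('pics/c4.png',c[:,:,::-1])
E
```

```text
[[[0.14, 0.27, -0.08], [-0.0, -0.0, 0.1]], [[0.13, 0.27, -0.08], [-0.0, -0.0, 0.1]]] 
end [0.5601 0.1982 0.312 ] yaw -5.45
```

View pics/c4.png

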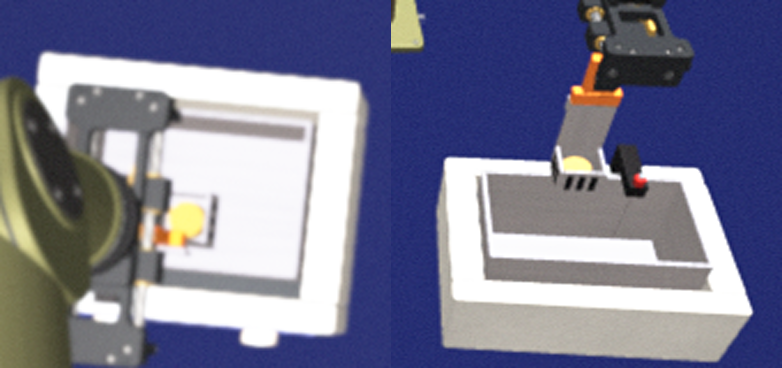

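The picture shows the basket upright over the pan, with the sample inside at left-crop (187,218). It is clear of the bracket, so I'll lower it inside the pan.

Request:
step_arm([
  [[0.2,0.5,0],[0,0,0.1]],
  [[0,0.4,1],[0,0,0.1]],
  [[0,0,2],[0,0,0]],
  [[0,0,2],[0,0,0]],
  [[0,0,2],[0,0,0]],
  [[0,0,1.5],[0,0,0]],
  [[0,0,1.2],[0,0,0]],
  [[0,0,0.8],[0,0,0]],
  [[0,0,0.2],[0,0,0]],
  [[0,0,0],[0,0,0]],
])

```text
clock: 9.75
tool_pos: [0.5641, 0.1962, 0.204]
eef_rot: [0.741, 0.672, 0.0, 0.0]
contact_force: [-0.2, -0.7, -2.8]
opening: 0.13
finger_force: 25.0
```

Request:
step_arm([
  [[0,-0.3,0],[0,0,0]],
  [[0,-0.3,0],[0,0,0]],
  [[0,-0.2,0],[0,0,0]],
  [[0,-0.2,0],[0,0,0]],
  [[0,0,0],[0,0,0]],
])

```text
clock: 10.38
tool_pos: [0.5538, 0.1971, 0.2037]
eef_rot: [0.74, 0.672, -0.0, -0.0]
contact_force: [-0.0, -0.2, -3.6]
opening: 0.131
finger_force: 24.9
```

Request:
step_arm([
  [[0,-0.3,0],[0,0,0]],
  [[0,-0.3,0],[0,0,0]],
  [[0,-0.2,0],[0,0,0]],
  [[0,0,0],[0,0,0]],
])

```text
clock: 10.88
tool_pos: [0.5458, 0.1979, 0.2037]
eef_rot: [0.74, 0.672, -0.0, -0.0]
contact_force: [-0.7, 0.0, -2.8]
opening: 0.134
finger_force: 24.9
```

Request:
step_arm([
  [[0,-0.1,0],[0,0,0]],
  [[0,-0.1,0],[0,0,0]],
  [[0,0,0],[0,0,0]],
])

```text
clock: 11.25
tool_pos: [0.5439, 0.1981, 0.2037]
eef_rot: [0.741, 0.672, -0.0, -0.0]
contact_force: [0.2, 0.4, -3.5]
opening: 0.131
finger_force: 24.9
```

Request:
step_arm([
  [[0,-0.1,0],[0,0,0]],
  [[0,-0.1,0],[0,0,0]],
  [[0,0,0],[0,0,0]],
])

```text
clock: 11.62
tool_pos: [0.5419, 0.1983, 0.2037]
eef_rot: [0.74, 0.672, -0.0, -0.0]
contact_force: [0.5, -0.6, -2.7]
opening: 0.133
finger_force: 24.9
```

Request:
step_arm([
  [[0,-0.1,0],[0,0,0]],
  [[0,0,0],[0,0,0]],
])

```text
clock: 11.88
tool_pos: [0.541, 0.1984, 0.2037]
eef_rot: [0.74, 0.672, 0.0, -0.0]
contact_force: [-0.9, 0.8, -2.4]
opening: 0.132
finger_force: 25.0
```

Request:
step_arm([
  [[0,-0.1,0],[0,0,0]],
  [[0,0,0],[0,0,0]],
])

```text
clock: 12.12
tool_pos: [0.5405, 0.1984, 0.2038]
eef_rot: [0.741, 0.672, 0.0, 0.0]
contact_force: [0.9, 0.1, -3.1]
opening: 0.135
finger_force: 25.0
```

Request:
step_arm([
  [[0,-0.1,0],[0,0,0]],
  [[0,0,0],[0,0,0]],
])

```text
clock: 12.38
tool_pos: [0.54, 0.1984, 0.2039]
eef_rot: [0.741, 0.672, 0.001, 0.001]
contact_force: [3.6, -0.2, -5.2]
opening: 0.136
finger_force: 25.0
```

Contact is felt at x≈0.541, which matches the visual estimate. I'll back off 1.5 mm and lower.

Request:
step_arm([
  [[0,0.2,0],[0,0,0]],
  [[0,0.13,0],[0,0,0]],
  [[0,0,0.3],[0,0,0]],
  [[0,0,0.2],[0,0,0]],
  [[0,0,0],[0,0,0]],
])

```text
clock: 13.0
tool_pos: [0.5418, 0.1982, 0.1983]
eef_rot: [0.74, 0.672, -0.001, -0.0]
contact_force: [-0.6, 0.6, -2.5]
opening: 0.132
finger_force: 25.0
```

Request:
step_arm([
  [[0,0,0.15],[0,0,0]],
  [[0,0,0.15],[0,0,0]],
  [[0,0,0],[0,0,0]],
])

```text
clock: 13.38
tool_pos: [0.5422, 0.1982, 0.1956]
eef_rot: [0.741, 0.672, -0.0, -0.0]
contact_force: [-0.4, 1.0, -3.0]
opening: 0.134
finger_force: 25.0
```

Request:
step_arm([
  [[0,0,0.15],[0,0,0]],
  [[0,0,0.1],[0,0,0]],
  [[0,0,0],[0,0,0]],
])

```text
clock: 13.75
tool_pos: [0.5422, 0.1982, 0.1931]
eef_rot: [0.741, 0.672, -0.0, -0.0]
contact_force: [0.5, -0.3, -3.2]
opening: 0.135
finger_force: 25.0
```

Request:
step_arm([
  [[0,0,0.2],[0,0,0]],
  [[0,0,0.2],[0,0,0]],
  [[0,0,0.2],[0,0,0]],
  [[0,0,0.15],[0,0,0]],
  [[0,0,0],[0,0,0]],
])

```text
clock: 14.38
tool_pos: [0.5422, 0.1982, 0.1856]
eef_rot: [0.741, 0.672, -0.0, -0.0]
contact_force: [-0.1, 0.2, -2.1]
opening: 0.132
finger_force: 25.0
```

Request:
step_arm([
  [[0,0,0.1],[0,0,0]],
  [[0,0,0.1],[0,0,0]],
  [[0,0,0],[0,0,0]],
])

```text
clock: 14.75
tool_pos: [0.5422, 0.1982, 0.1836]
eef_rot: [0.741, 0.672, -0.0, -0.0]
contact_force: [0.1, -0.2, -3.8]
opening: 0.133
finger_force: 25.0
```

Request:
step_arm([
  [[0,0,0.1],[0,0,0]],
  [[0,0,0],[0,0,0]],
])

```text
clock: 15.0
tool_pos: [0.5424, 0.1982, 0.1829]
eef_rot: [0.741, 0.672, 0.0, 0.0]
contact_force: [-0.3, -0.3, -1.4]
opening: 0.133
finger_force: 25.0
```

Request:
step_arm([
  [[0,0,0.05],[0,0,0]],
  [[0,0,0],[0,0,0]],
  [[0,0,0],[0,0,0]],
])

```text
clock: 15.38
tool_pos: [0.5425, 0.1983, 0.1828]
eef_rot: [0.741, 0.672, 0.0, 0.0]
contact_force: [-1.9, -0.2, 5.2]
opening: 0.129
finger_force: 25.0
```

```bash
python3 - <<'E'
from h import *
s=sensors.get_state();print(s['tool_pos'],s['eef_rot'],s['contact_force'],s['moment'])
b=snap('top');a=snap('scene')
c=np.hstack([cv2.resize(b['img'][120:270,80:230],None,fx=2.6,fy=2.6,interpolation=cv2.INTER_CUBIC),cv2.resize(a['img'][160:235,360:435],None,fx=5.2,fy=5.2,interpolation=cv2.INTER_CUBIC)])
cv2.imwrite('pics/c5.png',c[:,:,::-1])
E
```

```text
[0.54246594 0.19827817 0.18284548] [7.40534781e-01 6.72017927e-01 3.74795743e-04 6.12912264e-05] [-1.85134648 -0.22618979  5.21669054] [-0.22214332  0.59965275  0.04534347]
```

View pics/c5.png

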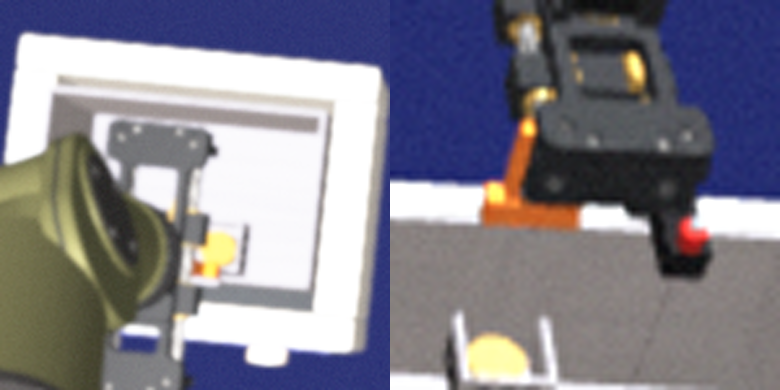

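The crop shows the hook seated on the rim, short of the bracket, with the sample in. The force is a little high, so I'll ease up and hold.

Request:
step_arm([
  [[0,0,-0.04],[0,0,0]],
  [[0,0,0],[0,0,0]],
  [[0,0,0],[0,0,0]],
  [[0,0,0],[0,0,0]],
])

```text
clock: 15.98
tool_pos: [0.5425, 0.1983, 0.1829]
eef_rot: [0.741, 0.672, 0.0, 0.0]
contact_force: [-2.3, -0.2, 4.5]
opening: 0.134
finger_force: 25.0
```

Request:
step_arm([
  [[0,-0.04,-0.04],[0,0,0]],
  [[0,-0.04,0],[0,0,0]],
  [[0,0,0],[0,0,0]],
  [[0,0,0],[0,0,0]],
])

```text
clock: 16.48
tool_pos: [0.5419, 0.1983, 0.1829]
eef_rot: [0.741, 0.672, 0.0, 0.0]
contact_force: [1.2, -0.7, -0.2]
opening: 0.137
finger_force: 24.9
```

Request:
step_arm([
  [[0,0,0],[0,0,0]],
])

```text
clock: 16.6
tool_pos: [0.5416, 0.1983, 0.1829]
eef_rot: [0.741, 0.672, 0.0, 0.0]
contact_force: [2.1, -0.0, -0.3]
opening: 0.135
finger_force: 24.9
```

Request:
step_arm([
  [[0,0.03,0],[0,0,0]],
  [[0,0,0],[0,0,0]],
  [[0,0,0],[0,0,0]],
  [[0,0,0],[0,0,0]],
])

```text
clock: 17.1
tool_pos: [0.5416, 0.1983, 0.1829]
eef_rot: [0.74, 0.672, -0.0, -0.0]
contact_force: [0.2, -0.2, -0.3]
opening: 0.131
finger_force: 24.9
```

Request:
step_arm([
  [[0.1,0,0],[0,0,0]],
  [[0.2,0,0],[0,0,0]],
  [[0.2,0,0],[0,0,0]],
  [[0.2,0,0],[0,0,0]],
  [[0.2,0,0],[0,0,0]],
  [[0.1,0,0],[0,0,0]],
])

```text
clock: 17.85
tool_pos: [0.5426, 0.2086, 0.1829]
eef_rot: [0.74, 0.672, -0.0, -0.0]
contact_force: [-0.1, -1.7, 0.9]
opening: 0.138
finger_force: 25.0
```

Smooth. Friction is about 1.5 N.

Request:
step_arm([
  [[0.2,0,0],[0,0,0]],
  [[0.2,0,0],[0,0,0]],
  [[0.2,0,0],[0,0,0]],
  [[0.2,0,0],[0,0,0]],
  [[0.2,0,0],[0,0,0]],
  [[0.2,0,0],[0,0,0]],
  [[0,0,0],[0,0,0]],
])

```text
clock: 18.73
tool_pos: [0.5439, 0.2208, 0.1829]
eef_rot: [0.74, 0.672, 0.0, -0.0]
contact_force: [0.5, -0.1, -2.4]
opening: 0.136
finger_force: 25.0
```

Request:
step_arm([
  [[0.1,0,0],[0,0,0]],
  [[0.1,0,0],[0,0,0]],
  [[0.1,0,0],[0,0,0]],
  [[0.1,0,0],[0,0,0]],
  [[0,0,0],[0,0,0]],
])

```text
clock: 19.35
tool_pos: [0.5443, 0.2243, 0.183]
eef_rot: [0.74, 0.672, 0.0, -0.0]
contact_force: [1.1, -0.2, -3.1]
opening: 0.136
finger_force: 25.0
```

Request:
step_arm([
  [[0.1,0,0.03],[0,0,0]],
  [[0.1,0,0.02],[0,0,0]],
  [[0.1,0,0],[0,0,0]],
  [[0,0,0],[0,0,0]],
])

```text
clock: 19.85
tool_pos: [0.5449, 0.2264, 0.1829]
eef_rot: [0.741, 0.672, -0.0, 0.0]
contact_force: [-1.5, -5.0, 5.1]
opening: 0.134
finger_force: 25.0
```

Request:
step_arm([
  [[0.1,0,0],[0,0,0]],
  [[0.1,0,0],[0,0,0]],
  [[0,0,0],[0,0,0]],
])

```text
clock: 20.23
tool_pos: [0.5453, 0.2284, 0.1829]
eef_rot: [0.741, 0.672, 0.0, 0.001]
contact_force: [-0.9, -4.4, 4.3]
opening: 0.135
finger_force: 25.0
```

Request:
step_arm([
  [[0.1,0,0],[0,0,0]],
  [[0,0,0],[0,0,0]],
])

```text
clock: 20.48
tool_pos: [0.5455, 0.2294, 0.1829]
eef_rot: [0.741, 0.672, 0.0, 0.001]
contact_force: [0.0, -5.1, 4.7]
opening: 0.133
finger_force: 25.0
```

Request:
step_arm([
  [[0.1,0,0],[0,0,0]],
  [[0,0,0],[0,0,0]],
])

```text
clock: 20.72
tool_pos: [0.5456, 0.2304, 0.1829]
eef_rot: [0.741, 0.672, 0.0, 0.001]
contact_force: [-1.1, -4.6, 3.6]
opening: 0.135
finger_force: 25.0
```

Request:
step_arm([
  [[0.05,0,-0.03],[0,0,0]],
  [[0.05,0,0],[0,0,0]],
  [[0,0,0],[0,0,0]],
])

```text
clock: 21.1
tool_pos: [0.5455, 0.2323, 0.1829]
eef_rot: [0.74, 0.672, 0.0, 0.0]
contact_force: [0.9, -3.4, 1.0]
opening: 0.133
finger_force: 25.0
```

Request:
step_arm([
  [[0.1,0,0],[0,0,0]],
  [[0,0,0],[0,0,0]],
])

```text
clock: 21.35
tool_pos: [0.5454, 0.2332, 0.1829]
eef_rot: [0.741, 0.672, 0.0, 0.0]
contact_force: [0.2, -3.2, 3.1]
opening: 0.133
finger_force: 25.0
```

Request:
step_arm([
  [[0.1,0,0],[0,0,0]],
  [[0,0,0],[0,0,0]],
])

```text
clock: 21.6
tool_pos: [0.5455, 0.2333, 0.1829]
eef_rot: [0.741, 0.672, -0.0, 0.0]
contact_force: [0.8, -5.3, 3.7]
opening: 0.135
finger_force: 25.0
```

Request:
step_arm([
  [[0.05,0,0],[0,0,0]],
  [[0,0,0],[0,0,0]],
  [[0,0,0],[0,0,0]],
])

```text
clock: 21.98
tool_pos: [0.5454, 0.2334, 0.1829]
eef_rot: [0.741, 0.672, -0.001, 0.001]
contact_force: [0.8, -5.7, 4.8]
opening: 0.139
finger_force: 25.0
```

```bash
python3 - <<'E'
from h import *
s=sensors.get_state();print(s['tool_pos'],s['contact_force'],s['moment'])
a=snap('scene')
c=cv2.resize(a['img'][160:235,360:460],None,fx=7,fy=7,interpolation=cv2.INTER_CUBIC)
cv2.imwrite('pics/c6.png',c[:,:,::-1])
E
```

```text
[0.54544479 0.23335891 0.18290858] [ 0.77491957 -5.71945098  4.84830385] [-1.40914265  0.00869577  0.03674438]
```

View pics/c6.png

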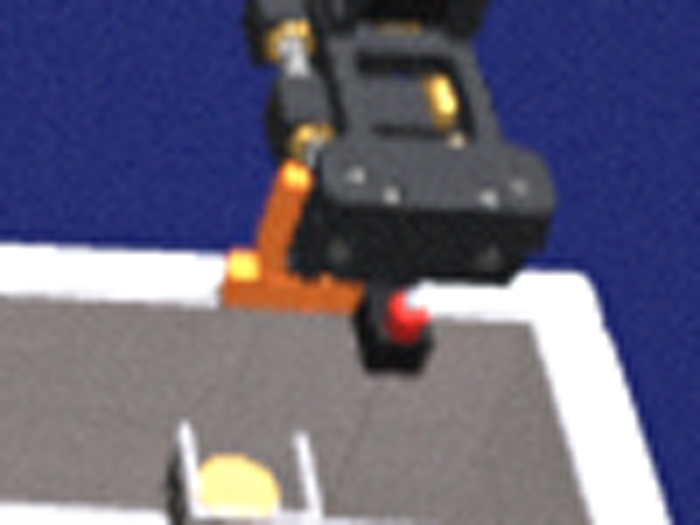

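The orange side face touches the black bracket at crop (365,300). I'll relieve the side push, hold, then release.

Request:
step_arm([
  [[-0.1,0,-0.02],[0,0,0]],
  [[0,0,0],[0,0,0]],
  [[0,0,0],[0,0,0]],
  [[0,0,0],[0,0,0]],
])

```text
clock: 22.52
tool_pos: [0.5454, 0.2333, 0.1829]
eef_rot: [0.741, 0.672, -0.0, 0.0]
contact_force: [2.0, -4.3, 0.4]
opening: 0.135
finger_force: 24.9
```

Request:
step_arm([
  [[0,0,0],[0,0,0]],
  [[0,0,0],[0,0,0]],
  [[0,0,0],[0,0,0]],
  [[0,0,0],[0,0,0]],
], claw=-0.2)

```text
clock: 23.02
tool_pos: [0.5451, 0.2341, 0.183]
eef_rot: [0.74, 0.672, 0.0, -0.0]
contact_force: [0.4, -0.5, -0.2]
opening: 0.403
finger_force: 0.0
```

Request:
step_arm([
  [[0,0,-0.5],[0,0,0]],
  [[0,0,-1],[0,0,0]],
  [[0,0,-2],[0,0,0]],
  [[0,0,-3],[0,0,0]],
  [[0,0,-3],[0,0,0]],
  [[0,0,-3],[0,0,0]],
  [[0,0,-1],[0,0,0]],
  [[0,0,0],[0,0,0]],
])

```text
clock: 24.02
tool_pos: [0.5453, 0.2336, 0.3184]
eef_rot: [0.741, 0.672, 0.001, 0.0]
contact_force: [-0.7, -0.8, 0.2]
opening: 0.398
finger_force: 0.0
```

```bash
python3 - <<'E'
from h import *
b=snap('top');a=snap('scene')
c=np.hstack([cv2.resize(b['img'][120:270,80:230],None,fx=2.6,fy=2.6,interpolation=cv2.INTER_CUBIC),cv2.resize(a['img'][160:235,360:435],None,fx=5.2,fy=5.2,interpolation=cv2.INTER_CUBIC)])
cv2.imwrite('pics/c7.png',c[:,:,::-1])
E
```

```text
(no output)
```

View pics/c7.png

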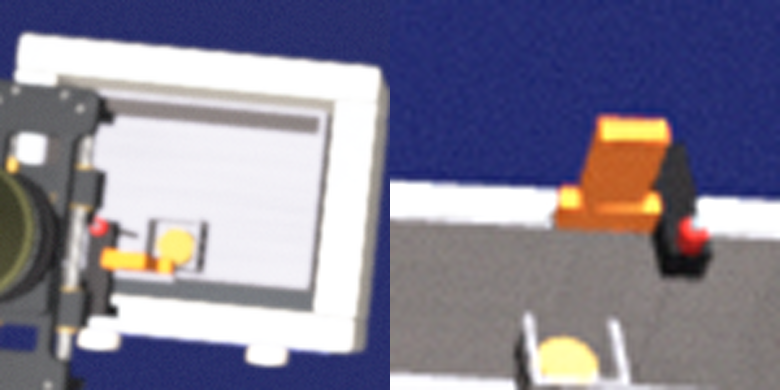

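The basket hangs upright against the bracket at right-crop (658,210). The red cap hasn't moved from (692,236), the sample is in the basket, and the gripper is clear.

```bash
python3 -c "
from h import *
print(finish_job())"
```

```text
the job is handed in; nothing more can be done
None
```

I hung the basket on the front rim, slid it up against the bracket, released it with the sample inside, and handed the job in at about 24 s; no verdict was returned.

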